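# Load sample jars into the carrier in reverse order

### The arm

A 6-joint arm with a two-finger parallel gripper is mounted at the origin on the work surface. World frame = base frame: x ahead of the robot, y to its left, z up, the work surface at z = 0. Lengths are in m, angles in rad, forces in N, time in s.
With the tool pointing down it reaches from about 0.35 to 1 m from the base axis. Payload 7.1 kg.
Tool frame: the origin (TCP) lies between the finger pads; the fingertips stand 22 mm ahead of it and the grasp point (between the pads) lies 3 mm ahead of it; x points along the fingers, y is the direction in which the jaws open and shut, and the axes are right-handed (so a half turn about x gives the same grasp; the last joint's range is limited). The gripper opens to 85 mm and grips with 20 to 120 N. Pads are 22 mm wide; open, the fingers measure 114 mm over their backs; the gripper's body (76 mm by 85 mm) begins 54 mm behind the grasp point. The pads swing forward as they close: fully open they stand 13 mm farther back than shut.
Start: joints at [-1.354, 0.423, 1.63, -0, 1.089, -0.019], TCP at [0.146, -0.608, 0.253] pointing down, gripper open.
Joint ranges: [-3, 3], [-0.9, 2.11], [0.09, 2.58], [-1.31, 4.45], [0.11, 2.69], [-2.54, 2.54]. Speed limits (rad/s): [2.39, 2.39, 3.01, 3.14, 3.14, 3.14].

### API

Orientations are given as a rotation vector (axis times angle).
In Python, from rig import manip gives the robot as it stands. The module is installed in compiled form; this text tells all that it offers. Calls block until the motion is done:
- manip.move_to(position, orientation): joint-space move of the TCP to a pose.
- manip.servo_line(position, orientation=None, rate=0.15): straight line of the TCP; orientation=None keeps the orientation; rate is the mean speed in m/s.
- manip.set_joints(angles): joint-space move.
- manip.command_gripper(opening, f_grip=None): finger opening in m; f_grip is the grip in N (None keeps the last); returns when the fingers have stopped.
- manip.hold(seconds).
- manip.solve_ik(position, orientation): joint angles nearest the present ones, or None.
- manip.camera(name): name is "side" or "top" or "wrist"; returns a dict with "image" (480x640x3 uint8, red, green, blue), "fx", "fy", "cx", "cy" (pixels), "k1" (the pictures are not rectified: a ray, as slopes to the right and down, at radius r is drawn at 1 + k1 r^2 times it, then the intrinsics apply), "cam_to_world" (4x4, takes a point from camera to world coordinates); the wrist camera has in their place "mount" (4x4, takes a point from camera to tool coordinates, whose origin is the TCP and whose axes are the tool frame's). Camera axes: x right, y down, z forward; pixel columns grow to the right and rows downward; lengths in m; the calibration is good to about 2 mm. A picture is of the moment at which its call begins: read the wrist's pose just before it. There is no depth.
A pose or a line that the arm cannot do raises manip.IKError and nothing moves.
- manip.sign_off(): hands the job in, once; it reports no verdict.
Readings, each from a call of its own:
- manip.get_time(): time.
- manip.get_joint_positions(): joint angles.
- manip.get_joint_vel(): joint speeds.
- manip.get_tau(): joint torques, N m.
- manip.get_position(): TCP position.
- manip.get_ee_rot(): TCP orientation.
- manip.get_contact_force(): force on the tool from outside, world axes, zero at the start.
- manip.get_torque(): the same for the moment, N m.
- manip.get_width(): finger opening in m.
Only numpy, scipy, OpenCV 4.12 (cv2) and the standard library are available. Lean on these libraries where they do the work, as an engineer would, in place of code of your own. Each camera call takes 0.05 s, during which the arm holds its last target. There are 200 camera calls.

### The job

Load the four sample jars from the grey rack into the black carrier in reverse order: the jar that starts next to the red end of the grey rack goes into the carrier compartment farthest from the carrier's red end, the next one beside it, and so on, until the jar that starts farthest from the grey rack's red end stands next to the carrier's red end. Set the jars down upright on the compartment floors, one in each, without dropping them or tipping them over, and leave the bottle, the tip box and the beaker where they are.

Things in the scene. Friction and masses are not known exactly. Their poses are not given: they have to be found in the camera images.
- jar_yellow_mid (a point): Sample jar with a yellow screw cap, loose, about 60 to 130 g: upright round glass jar with a paper label, 80 mm tall in all, body 36 mm in diameter, cap 38 mm in diameter and 22 mm high at the top. The point is its centre, 40 mm above its underside; z points up through the cap. It starts in a compartment of the grey rack, which its walls surround loosely, beside the tab of its own colour.
- jar_green_mid (a point): Sample jar with a green screw cap, loose, about 60 to 130 g: upright round glass jar with a paper label, 80 mm tall in all, body 36 mm in diameter, cap 38 mm in diameter and 22 mm high at the top. The point is its centre, 40 mm above its underside; z points up through the cap. It starts in a compartment of the grey rack, which its walls surround loosely, beside the tab of its own colour.
- jar_blue_mid (a point): Sample jar with a blue screw cap, loose, about 60 to 130 g: upright round glass jar with a paper label, 80 mm tall in all, body 36 mm in diameter, cap 38 mm in diameter and 22 mm high at the top. The point is its centre, 40 mm above its underside; z points up through the cap. It starts in a compartment of the grey rack, which its walls surround loosely, beside the tab of its own colour.
- jar_white_mid (a point): Sample jar with a white screw cap, loose, about 60 to 130 g: upright round glass jar with a paper label, 80 mm tall in all, body 36 mm in diameter, cap 38 mm in diameter and 22 mm high at the top. The point is its centre, 40 mm above its underside; z points up through the cap. It starts in a compartment of the grey rack, which its walls surround loosely, beside the tab of its own colour.
- tab_yellow: Yellow marker tab, fixed flat on the ledge along one side of the grey rack, 20 x 34 mm, 4 mm thick, top 22 mm above the table. It marks the compartment in which the yellow-capped jar starts, whose centre is 41 mm away along the tab's -x. Origin at the centre of its underside; x points across the row, y along it (all tabs lie alike).
- tab_green: Green marker tab, fixed flat on the ledge along one side of the grey rack, 20 x 34 mm, 4 mm thick, top 22 mm above the table. It marks the compartment in which the green-capped jar starts, whose centre is 41 mm away along the tab's -x. Origin at the centre of its underside; x points across the row, y along it (all tabs lie alike).
- tab_blue: Blue marker tab, fixed flat on the ledge along one side of the grey rack, 20 x 34 mm, 4 mm thick, top 22 mm above the table. It marks the compartment in which the blue-capped jar starts, whose centre is 41 mm away along the tab's -x. Origin at the centre of its underside; x points across the row, y along it (all tabs lie alike).
- tab_white: White marker tab, fixed flat on the ledge along one side of the grey rack, 20 x 34 mm, 4 mm thick, top 22 mm above the table. It marks the compartment in which the white-capped jar starts, whose centre is 41 mm away along the tab's -x. Origin at the centre of its underside; x points across the row, y along it (all tabs lie alike).
- red_end: Red end block of the grey rack, fixed, 56 x 22 x 24 mm high, at either end of its row (the other end block is grey). Origin at the centre of its underside, in line with the row, 41 mm from the nearest compartment's centre. The grey rack: four compartments in a row, 55 mm apart, 52 mm square inside, walls 3 mm thick, tops 18 mm and floor 4 mm above the table.
- carrier: Black carrier with pale floors, fixed, empty: four compartments in a row along its y, centres at y = +82.5, +27.5, -27.5, -82.5 mm, each 52 mm square inside, walls 3 mm thick, tops 18 mm and floor 4 mm above the table. A red block (56 x 22 x 24 mm high) at its +y end marks its red end; a black one is at -y. Origin: centre of its underside. About parallel to the grey rack, before or beyond it.
- reagent_bottle: Bystander: glass reagent bottle with a blue cap, 70 mm in diameter, 150 mm tall, loose; to be left alone. Origin at the centre of its underside.
- tip_box: Bystander: box for pipette tips with an orange lid, 87 x 122 x 55 mm high, loose; to be left alone. Origin at the centre of its underside.
- beaker: Bystander: empty glass beaker, 66 mm in diameter, 80 mm tall, loose; to be left alone. Origin at the centre of its underside.

How it is judged:
By the outcome, as a careful person would: the job done as asked, in the order asked, and still so for the second after the job is handed in, with the robot touching nothing.
It also fails if it takes over 101 s, if anything falls off the work surface, if the arm or the gripper's body presses on something with over 40 N, if the wrist force passes 120 N, or if a joint passes its speed limit or range.

## Working session

There is one attempt and no reset: what is moved stays moved. The work goes in short steps, each a Python script; the robot and the scene stay as the last script left them, time stands still between calls to the robot, and variables do not carry over. Pictures are saved under pics/ and viewed, about 12 in all and at most 16, crops included, and the job is handed in when it is done.

```bash
mkdir -p pics; cat > h.py <<'E'
from rig import manip
import numpy as np, cv2
from scipy.spatial.transform import Rotation as R
def snap(n,f):
    p=np.array(manip.get_position());r=np.array(manip.get_ee_rot())
    c=manip.camera(n)
    cv2.imwrite(f'pics/{f}.png',c['image'][:,:,::-1])
    T=np.eye(4)
    if n=='wrist':
        T[:3,:3]=R.from_rotvec(r).as_matrix() if r.size==3 else r
        T[:3,3]=p; T=T@np.array(c['mount'])
    else: T=np.array(c['cam_to_world'])
    np.savez(f'pics/{f}.npz',T=T,k=[c['fx'],c['fy'],c['cx'],c['cy'],c['k1']])
    return c
def ray2z(f,uv,z):
    d=np.load(f'pics/{f}.npz');T=d['T'];fx,fy,cx,cy,k1=d['k']
    K=np.array([[fx,0,cx],[0,fy,cy],[0,0,1]])
    n=cv2.undistortPoints(np.array(uv,float).reshape(-1,1,2),K,np.array([k1,0,0,0])).reshape(-1,2)
    D=np.c_[n,np.ones(len(n))]@T[:3,:3].T; o=T[:3,3]
    return o+D*((np.broadcast_to(z,len(n))-o[2])/D[:,2])[:,None]
E
python3 - <<'E'
from h import *
for n in('top','side','wrist'):
    snap(n,n+'0'); print(n,np.load(f'pics/{n}0.npz')['T'].round(3).tolist(),np.load(f'pics/{n}0.npz')['k'])
print(manip.get_time(),manip.get_ee_rot(),manip.get_width())
E
```

```text
top [[0.02, -0.982, 0.189, 0.345], [-1.0, -0.023, -0.013, 0.023], [0.017, -0.189, -0.982, 1.212], [0.0, 0.0, 0.0, 1.0]] [ 4.66388204e+02  4.66388204e+02  3.13750920e+02  2.38453141e+02
 -1.02192605e-02]
side [[-0.755, -0.444, 0.483, -0.101], [-0.656, 0.486, -0.578, 0.826], [0.022, -0.753, -0.658, 0.947], [0.0, 0.0, 0.0, 1.0]] [ 5.33874876e+02  5.33874876e+02  3.15904726e+02  2.41328648e+02
 -3.94417867e-02]
wrist [[0.232, -0.933, -0.275, 0.216], [-0.973, -0.223, -0.065, -0.59], [-0.001, 0.283, -0.959, 0.373], [0.0, 0.0, 0.0, 1.0]] [ 3.63125210e+02  3.63125210e+02  3.24242084e+02  2.35810692e+02
 -3.99160252e-02]
0.15 [ 2.09675883  0.24953456 -2.09697061] 0.08518310554342208
```

View pics/top0.png

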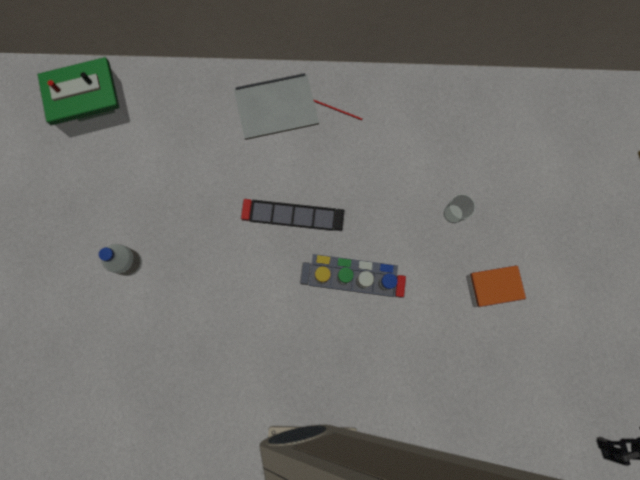

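View pics/side0.png

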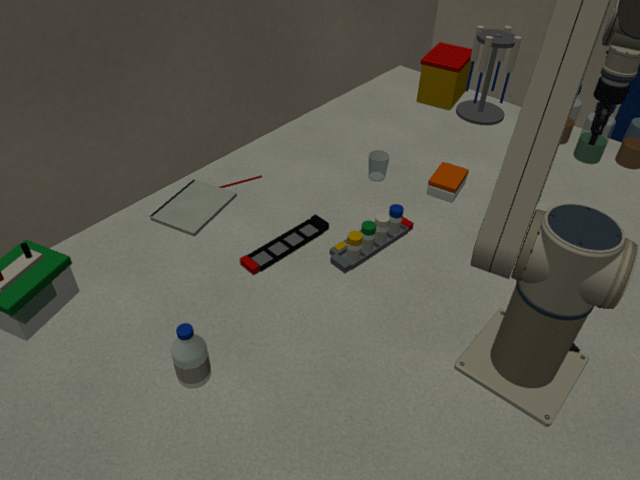

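The top picture has the rack at about (353,279), with yellow, green, white, blue from left to right and red at its right end (401,286). The carrier is at (293,215) with its red end at the left (247,210). So yellow goes next to the carrier's red end, and blue goes farthest from it.

Next I'll take a closer look from the wrist camera.

```bash
python3 - <<'E'
from h import *
a=ray2z('top0',[(323,274),(345,275),(366,279),(389,282)],.084); print(a.round(3))
b=ray2z('top0',[(323,260),(386,268),(401,286),(305,274)],.022); print(b.round(3))
c=ray2z('top0',[(262,212),(324,219),(247,210),(338,220)],.01); print(c.round(3))
m=(a.mean(0)+c.mean(0))/2
T=np.load('pics/wrist0.npz')['T']; print(R.from_rotvec(manip.get_ee_rot()).as_matrix().round(3), np.array(manip.camera('wrist')['mount']).round(3))
# row-aligned, tool x down; tool y along row or across: camera view
t=m[:2]
d=c[1]-c[0]; print('row angle',np.degrees(np.arctan2(d[1],d[0])))
Rm=np.array([[0,0,1],[0,1,0],[-1,0,0]],float)  # x down,y=+Y, z=+X
for s in (1,-1):
  Q=R.from_euler('z',0)*R.from_matrix(Rm@np.diag([1,s,s]))
  print(s,manip.solve_ik([t[0],t[1],.38],Q.as_rotvec()))
E
```

```text
[[ 0.475 -0.016  0.084]
 [ 0.474 -0.069  0.084]
 [ 0.465 -0.12   0.084]
 [ 0.459 -0.176  0.084]]
[[ 0.518 -0.017  0.022]
 [ 0.501 -0.18   0.022]
 [ 0.456 -0.218  0.022]
 [ 0.481  0.028  0.022]]
[[ 0.645  0.146  0.01 ]
 [ 0.629 -0.018  0.01 ]
 [ 0.649  0.186  0.01 ]
 [ 0.628 -0.056  0.01 ]]
[[-0.     0.234 -0.972]
 [ 0.001 -0.972 -0.234]
 [-1.    -0.001 -0.   ]] [[-0.001 -0.283  0.959 -0.121]
 [ 1.    -0.001  0.    -0.   ]
 [ 0.001  0.959  0.283 -0.072]
 [ 0.     0.     0.     1.   ]]
row angle -95.25010415397131
1 [-4.93522239e-02  1.91720888e-01  1.65389973e+00 -4.44089210e-16
  1.29597204e+00 -1.62014855e+00]
-1 [-4.93522239e-02  1.91720888e-01  1.65389973e+00 -4.44089210e-16
  1.29597204e+00  1.52144410e+00]
```

```bash
cat >> h.py <<'E'
def ori(ang):  # ang = angle of jaw axis (tool y) in world, tool pointing down
    u=np.array([np.cos(ang),np.sin(ang),0]);x=np.array([0,0,-1.])
    return R.from_matrix(np.c_[x,u,np.cross(x,u)]).as_rotvec()
E
python3 - <<'E'
from h import *
manip.move_to([.553,0.0,.27],ori(-.095))
manip.hold(.3)
c=snap('wrist','w1'); print(manip.get_time(),manip.get_joint_positions())
im=c['image'][:,:,::-1]; im=cv2.convertScaleAbs(im,alpha=1.5)
cv2.imwrite('pics/w1b.png',cv2.resize(im,(800,600),interpolation=cv2.INTER_CUBIC))
E
```

```text
3.1417 [-2.19577963e-02  2.98171584e-01  1.77567371e+00 -2.58104321e-06
  1.06774919e+00  7.34569767e-02]
```

View pics/w1b.png

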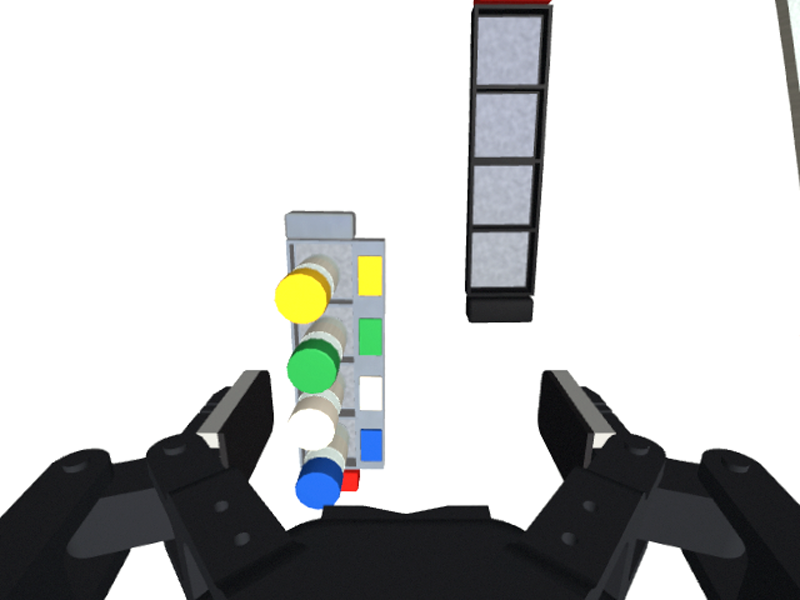

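The wrist picture has the caps at (302,297), (314,367), (313,430) and (319,483), the tabs at x≈370, and the carrier dividers at y≈88, 160 and 230 with side walls at x≈472–548.

```bash
python3 - <<'E'
from h import *
s=.8
f=lambda p,z:ray2z('w1',np.array(p,float)*s,z)
caps=f([(302,297),(314,367),(313,430),(319,483)],.084)
tabs=f([(370,275),(370.5,336.5),(370.5,392),(371,446)],.022)
print('caps',caps.round(4)); print('tabs',tabs.round(4))
d=tabs[0]-tabs[3]; ra=np.arctan2(d[1],d[0])-np.pi/2; print('rack ang',ra,np.linalg.norm(d))
u=np.array([np.cos(ra),np.sin(ra),0]); print('from tabs',(tabs-.041*u).round(4))
# carrier: divider ends (inner wall faces) z .018
L=f([(475,88),(473.5,160),(472,230)],.018);Rr=f([(545,88),(541.5,160),(537.5,230)],.018)
# outer top corners
O=f([(472,6),(551,5),(467,296),(535,293)],.018)
print('L',L.round(4),'R',Rr.round(4),'O',O.round(4))
M=(L+Rr)/2; print('M',M.round(4)); d=M[0]-M[2]; print(np.linalg.norm(d),np.arctan2(d[1],d[0])-np.pi/2,O.mean(0))
E
python3 - <<'E'
import cv2
im=cv2.imread('pics/w1.png')
cv2.imwrite('pics/w1c.png',cv2.resize(im[0:270,360:460],None,fx=2.9,fy=2.2))
a=cv2.resize(im[0:270,360:460],None,fx=3,fy=2.2,interpolation=cv2.INTER_CUBIC)
b=cv2.resize(im[160:430,210:330],None,fx=3,fy=2.2,interpolation=cv2.INTER_CUBIC)
cv2.imwrite('pics/w1c.png',cv2.hconcat([a,b])); print(a.shape,b.shape)
E
```

```text
caps [[ 0.4781 -0.013   0.084 ]
 [ 0.4782 -0.0674  0.084 ]
 [ 0.469  -0.1205  0.084 ]
 [ 0.466  -0.17    0.084 ]]
tabs [[ 0.5215 -0.0166  0.022 ]
 [ 0.5154 -0.0714  0.022 ]
 [ 0.5089 -0.125   0.022 ]
 [ 0.5026 -0.1817  0.022 ]]
rack ang -0.1139424885067224 0.1660851903612059
from tabs [[ 0.4807 -0.012   0.022 ]
 [ 0.4746 -0.0668  0.022 ]
 [ 0.4682 -0.1203  0.022 ]
 [ 0.4618 -0.177   0.022 ]]
L [[0.6177 0.1203 0.018 ]
 [0.6134 0.0675 0.018 ]
 [0.609  0.0122 0.018 ]] R [[0.671  0.1155 0.018 ]
 [0.6672 0.0625 0.018 ]
 [0.6629 0.0071 0.018 ]] O [[ 0.6189  0.1766  0.018 ]
 [ 0.6768  0.1723  0.018 ]
 [ 0.6016 -0.044   0.018 ]
 [ 0.6599 -0.047   0.018 ]]
M [[0.6443 0.1179 0.018 ]
 [0.6403 0.065  0.018 ]
 [0.636  0.0096 0.018 ]]
0.10859535291784982 -0.07689331688512535 [0.63927954 0.06448611 0.018     ]
(594, 300, 3) (594, 360, 3)
```

View pics/w1c.png

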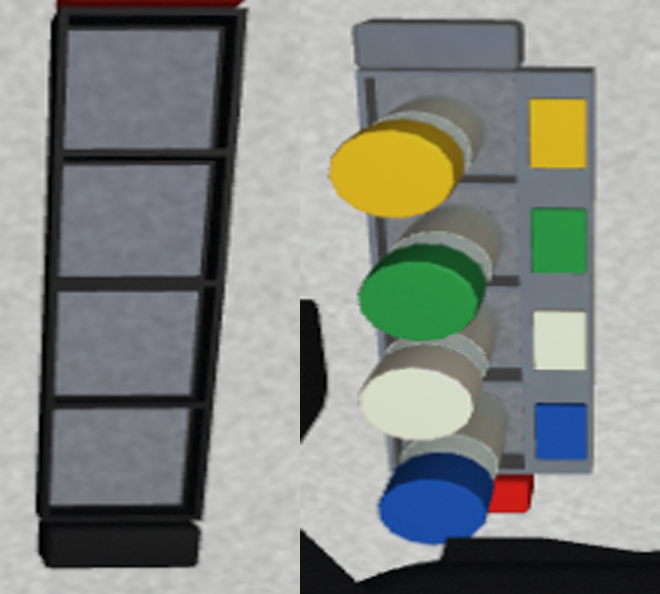

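```bash
cat >> h.py <<'E'
CAP=dict(y=(.478,-.013),g=(.478,-.0672),w=(.469,-.1205),b=(.466,-.170))
RA,CA=-.112,-.077
C=np.array([.6397,.0648]);V=np.array([-np.sin(CA),np.cos(CA)])
DST=dict(y=.0825,g=.0275,w=-.0275,b=-.0825)
ZG,ZT=.073,.19
def pick(k,xy=None):
    x,y=xy if xy is not None else CAP[k]
    manip.command_gripper(.066)
    manip.move_to([x,y,ZT],ori(RA))
    manip.servo_line([x,y,ZG],rate=.12)
    manip.command_gripper(.02,40)
    print('width',manip.get_width())
    manip.servo_line([x,y,ZG+.03],rate=.06)
    manip.servo_line([x,y,ZT],rate=.15)
    print('lifted',manip.get_width(),manip.get_contact_force(),manip.get_time())
def place(k,off=(0,0)):
    x,y=C+DST[k]*V+np.array(off)
    manip.move_to([x,y,ZT],ori(CA))
    manip.servo_line([x,y,ZG+.015],rate=.15)
    manip.servo_line([x,y,ZG+.003],rate=.04)
    manip.hold(.2)
    f0=manip.get_contact_force()[2]
    for i in range(12):
        z=ZG+.003-.0006*(i+1)
        manip.servo_line([x,y,z],rate=.02)
        f=manip.get_contact_force()[2]
        if f-f0>2: break
    print('touch z',z-ZG,f0,f)
    manip.command_gripper(.066)
    manip.servo_line([x,y,ZT],rate=.15)
    print('t',manip.get_time())
E
python3 - <<'E'
from h import *
pick('y'); c=snap('wrist','p1')
cv2.imwrite('pics/p1b.png',cv2.convertScaleAbs(c['image'][:,:,::-1],alpha=1.3))
E
```

```text
width 0.037037855336344766
lifted 0.036807182179408066 [ 0.20774486  0.26460962 -0.7560581 ] 6.8667
```

View pics/p1b.png

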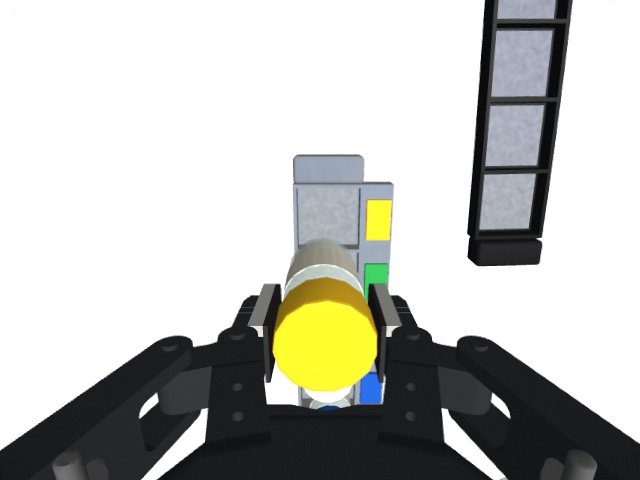

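The yellow jar is held upright between the pads, with its cap centred at about (325,334). I'll work out its offset and place it.

```bash
python3 - <<'E'
from h import *
p=np.array(manip.get_position());q=ray2z('p1',[(325,334)],.201)[0]; print(q-p)
place('y'); c=snap('wrist','p2')
cv2.imwrite('pics/p2b.png',cv2.convertScaleAbs(c['image'][:,:,::-1],alpha=1.3))
E
```

```text
[0.00084996 0.00516926 0.01201483]
touch z 0.0006000000000000033 -1.5278929370781178 1.8610928442226615
t 11.6417
```

View pics/p2b.png

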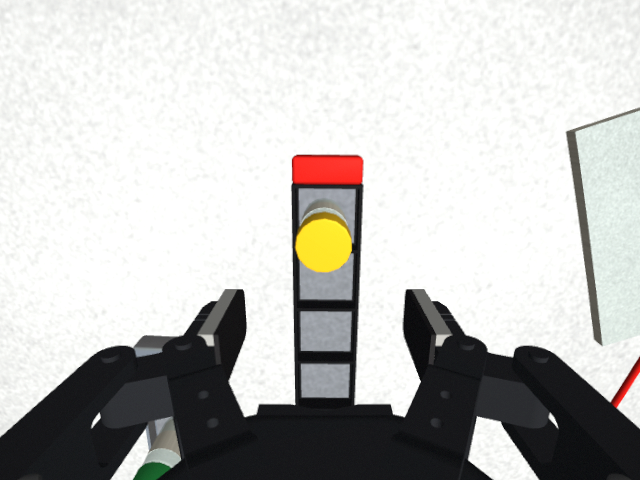

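The yellow jar is standing upright in the red-end compartment, cap at (323.5,244). Next I'll check how well it is centred.

```bash
python3 - <<'E'
from h import *
q=ray2z('p2',[(323.5,244)],.084)[0]
d=ray2z('p2',[(327,186),(326,305),(326,356)],.018)
print(q,d, 'target',C+DST['y']*V)
l=ray2z('p2',[(295.5,305),(356.5,305)],.018);print(l,l.mean(0),'model div',C)
for m,n in((.084,(323.5,244)),(.004,(327,200))):pass
E
```

```text
[0.6444923  0.14697844 0.084     ] [[0.64925095 0.17457793 0.018     ]
 [0.64031468 0.06899584 0.018     ]
 [0.63626701 0.01636347 0.018     ]] target [0.64604622 0.14705555]
[[0.61327573 0.07107304 0.018     ]
 [0.66734448 0.06688064 0.018     ]] [0.6403101  0.06897684 0.018     ] model div [0.6397 0.0648]
```

```bash
sed -i 's/.6397,.0648/.6400,.0660/' h.py; python3 - <<'E'
from h import *
for k in 'gw': pick(k); place(k)
# look at blue in the rack before picking it
manip.move_to([.47,-.12,.20],ori(RA)); manip.hold(.2)
c=snap('wrist','p3')
cv2.imwrite('pics/p3b.png',cv2.convertScaleAbs(c['image'][:,:,::-1],alpha=1.2))
snap('side','s3'); print(manip.get_time())
E
```

```text
width 0.037219359214231855
lifted 0.03716390116414862 [ 0.34422639 -0.68491245 -0.18037427] 15.8417
touch z 0.0006000000000000033 -0.4773019545156604 2.3473728695298086
t 20.5583
width 0.03692947306818476
lifted 0.03731846397655797 [-0.31915905 -0.25964613 -0.12109011] 24.7167
touch z 0.0006000000000000033 -1.6285581159786107 2.4771244322067556
t 29.4417
30.6583
```

View pics/p3b.png

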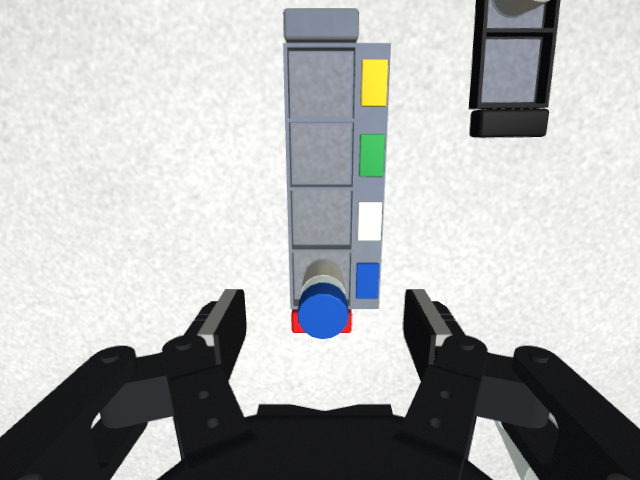

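The grey rack is empty apart from the blue jar, whose cap is at (323,312). I'll place it using this fresh measurement averaged with the first.

```bash
python3 - <<'E'
from h import *
q=ray2z('p3',[(323,312)],.084)[0]; print(q)
xy=(q[:2]+np.array(CAP['b']))/2
if np.linalg.norm(q[:2]-CAP['b'])>.012: raise SystemExit('disagree')
pick('b',xy); place('b')
p=manip.get_position(); manip.move_to([.60,.06,.30],ori(CA)); manip.hold(.3)
c=snap('wrist','p4'); cv2.imwrite('pics/p4b.png',cv2.convertScaleAbs(c['image'][:,:,::-1],alpha=1.2))
c=snap('side','s4'); cv2.imwrite('pics/s4b.png',cv2.resize(c['image'][170:310,210:430,::-1],None,fx=3.5,fy=3.5,interpolation=cv2.INTER_CUBIC))
print(manip.get_time())
E
```

```text
[ 0.46381324 -0.17407008  0.084     ]
width 0.03715278980886192
lifted 0.036713182954405704 [ 0.63976978 -0.00937319 -0.67482283] 34.075
touch z 0.0006000000000000033 -0.6564178593177386 2.761819420338192
t 38.7917
39.8
```

View pics/p4b.png

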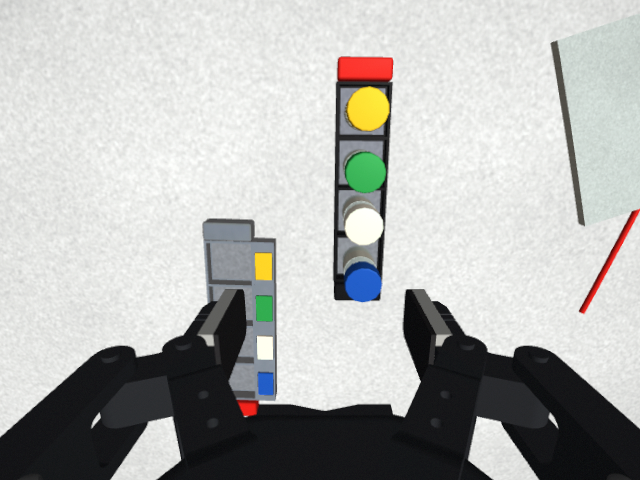

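View pics/s4b.png

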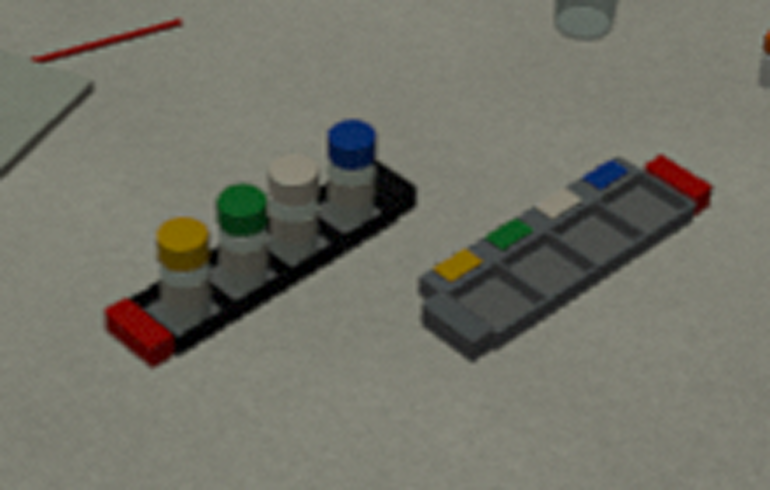

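Both views show four upright jars in the order yellow, green, white, blue from the carrier's red end. All four touched down at the same height as at pick-up, so each is standing on its compartment floor.

```bash
python3 - <<'E'
from h import *
q=ray2z('p4',[(368,109),(366,172.5),(363.5,226),(363,282)],.084)[:,:2]-C
print((q@V*1e3).round(1),(q@[V[1],-V[0]]*1e3).round(1))
manip.sign_off(); print(manip.get_time())
E
```

```text
[ 79.2  23.8 -26.9 -84.8] [-1.8 -2.  -2.9 -1.8]
the job is handed in; nothing more can be done
the job is handed in; nothing more can be done
```

All four jars are in the black carrier in reverse order: yellow next to its red end, then green, white and blue farthest from it. I handed the job in at about 40 s of the 101 s allowed.

- **Position and upright:** the last wrist and side pictures show every jar upright, one per compartment. The caps measured within about 4 mm of the compartment centres, against roughly 8 mm of play.
- **Seating:** each jar touched down gently, with about 3 N of contact, at the same height as its pick-up. I took that as standing on the floor and did not check it separately.
- **Disagreements between measurements:** estimates of the carrier's centre differed by about 4 mm along the row, and the blue jar's position by about 4 mm. I used values in between.
- **Bystanders:** the arm never went near the bottle, tip box or beaker. I did not measure their positions again at the end.

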